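# Sweep tissue cassettes into the basket and clip its cover down

## Robot

A 7-joint arm with a two-finger parallel gripper is mounted at the origin on the work surface. World frame = base frame: x ahead of the robot, y to its left, z up, the work surface at z = 0. Lengths are in m, angles in rad, forces in N, time in s.
With the tool pointing down it reaches from about 0.425 to 1.025 m from the base axis. Payload 9.4 kg.
Tool frame: the origin (TCP) lies midway between the tips of the shut fingers; the grasp point (between the pads) lies 19 mm behind it (grasp_offset is the z of the grasp point in the tool frame, in m); z points along the fingers, y is the line along which they close (so a half turn about z gives the same grasp; the last joint's range is limited). The gripper opens to 85 mm and grips with 20 to 120 N. Pads are 22 mm wide; open, the fingers measure 114 mm over their backs; the gripper's body (76 mm by 85 mm) begins 54 mm behind the grasp point. The pads swing forward as they close: fully open they stand 13 mm farther back than shut.
Start: joints at [1.14, 0.599, -0.003, 1.599, 0.002, 0.943, -0.08], TCP at [0.251, -0.68, 0.231] pointing down, gripper open.
Joint ranges: [-2.57, 2.57], [-0.35, 1.97], [-1.29, 1.29], [0.11, 2.56], [-1.05, 4.19], [0.11, 1.86], [-2.63, 2.63]. Speed limits (rad/s): [2.22, 2.22, 3.01, 3.01, 3.14, 3.14, 3.14].

## Interface

Orientations are given as a unit quaternion [w, x, y, z].
In Python, from cell import state, grab_frame, get_calibration, finish_job, grasp_offset gives the robot as it stands.
- The arm moves only by the shell command python3 -m jog 'ROWS' [OPENING]. ROWS is text: rows parted by semicolons, each of 4 numbers parted by spaces: the shift along the tool's x, y, z in cm, then the turn about the tool's z in rad. A call has 1 to 10 rows; each row shifts and turns the commanded pose from where the row before left it, along the tool's axes as they then stand; what a row does not reach is not made up. A row lasts 1/10 s, in which the tool goes at most 50 mm and 8.59 degrees, less where a joint would pass 70% of its speed; a pose out of reach is approached as far as the arm can. A call with a gripper value outside its range is refused whole. OPENING is the opening, from -1 (shut) to 1 (fully open), set as the call begins (- or left out, the last holds). The fingers move at their own pace and stop on an object; the grip force is fixed at half the most. Time passes only in rows, so rows that do not move let the fingers close. It gives the time, the measured TCP pose, the force, the opening and the grip force at its end, in the units of the state.
- state(): the state, without advancing time (a new reading comes with each control period).
- grab_frame(name): name is "scene" or "side" or "wrist"; returns (picture, depth): 480x640x3 uint8, blue, green, red; 480x640 float32, m along the optical axis (not along the pixel's ray), 0 where there is no reading.
- get_calibration(name): a dict with "fov_y" (degrees; the focal length in pixels is half the picture's height over the tangent of half this angle, whatever the lens; pixels are square), "cx", "cy" (the principal point, pixels), "k1" (the pictures are not rectified: a ray, as slopes to the right and down, at radius r is drawn at 1 + k1 r^2 times it, then the intrinsics apply), "R" (3x3) and "t" (3): a world point X has camera coordinates R X + t. Camera axes: x right, y down, z forward; pixel columns grow to the right and rows downward; lengths in m; the calibration is good to about 2 mm. A picture is of the moment at which its call begins: read the wrist's pose just before it. get_calibration takes no time and is no camera call; for the wrist camera it gives the pose at the moment of the call.
- finish_job(): hands the job in; it is judged then, once.
The state is a dict: "time": time; "joint_positions": joint angles; "joint_velocities": joint speeds; "joint_efforts": joint torques, N m; "ee_pos": TCP position; "ee_rot": TCP orientation; "ft_force": force on the tool from outside, world axes, zero at the start; "wrist_torque": the same for the moment, N m; "opening": opening from 0.0 (shut) to 1.0 (fully open); "grip_force": force on a finger pad.
Only numpy, scipy, OpenCV 4.12 (cv2) and the standard library are available. Lean on these libraries where they do the work, as an engineer would, in place of code of your own. Each camera call takes 0.05 s, during which the arm holds its last target. There are 200 camera calls.

## Task

Use the scraper to sweep all four tissue cassettes off the board into the white basket at its end, without touching the cassettes with the fingers, and put the scraper down clear of the basket. Then lay the blue cover on the basket and press it down until both orange catches snap over its ends, and keep pressing: finish while still pushing the clipped cover down onto its red seal with about 10 N. Do not disturb the slide tray, the stain jar or the specimen pot.

Things in the scene. Friction and masses are not known exactly. Their poses are not given: they have to be found in the camera images.
- station: Fixed station: a grey-topped loading board, 61 mm high, with a white open basket at its end. Origin on the bench, z up. Board top: x -95 to 95, y -45 to 182 mm in this frame. Basket outside: x -76 to 76, y -150 to -50 mm. Cassettes pushed along this -y fall off the board into it.
- board_edge (a point): Middle of the board's edge next to the basket, on the board's top (61 mm above the bench, station x 0, y -45 mm). The basket's nearest wall (5 mm) is 5 mm beyond and 1 mm lower.
- seat (a point): Centre of the basket's mouth at rim height (60 mm up; station x 0, y -100 mm), axes as the station's. Mouth 140 (x) by 90 (y) mm, 55 mm deep. The cover's origin goes over it, its x along this x (either way round). Cover underside above this point: 17 mm on the catches' noses, 4 to 6 mm clipped, 1 to 3.5 mm pressed.
- catch_a (a joint): Outward slide (m) of the orange spring catch beyond the basket's +x end: 0 at rest, up to 0.006. Round nose, radius 5 mm, its inner face at 76.5 mm from the mouth's centre, 40 mm long in y, from 10 to 20 mm above the rim. Spring 4 N/mm, 2 N preload. The catch and its housing reach 109 mm from the mouth's centre.
- catch_b (a joint): The same for the equal catch beyond the basket's -x end. Pressing the cover past both noses takes about 10 to 14 N in all; then the force drops suddenly as they close over its ribs.
- seal (a joint): Compression (m) of the red sprung seal, two 6 mm strips along the x ends of the basket's rim, top 6 mm above the rim: 0 free, about 0.001 with the cover clipped and let alone, rigid at 0.005. Spring 3 N/mm; pressing the clipped cover with 10 N gives 0.003 to 0.004.
- cover: Loose blue flat cover, 158 (x) by 92 (y) by 8 mm, 0.14 kg, origin at the centre of its underside, z up. Its two x ends are round ribs of radius 4 mm that pass under the catches. On top, in the middle, a white grip bar 60 (x) by 18 (y) mm, from z 8 to z 48 mm: grip it across y from above. Starts flat on the bench to the left or right of the station.
- scraper: Loose scraper standing upright at the end of the board away from the basket, about 0.18 kg; origin under the middle of its blade, z up. Aluminium blade 120 (x) by 14 (y) by 30 mm high; at its x ends two wings 8 mm wide and 20 mm high reach forward to y = -34 mm, so it pushes towards its -y. Black handle above the blade, 40 (x) by 18 (y) mm, z 30 to 78 mm: grip it across y from above.
- cassette1: Loose yellow tissue cassette lying on the board, 28 (x) by 40 (y) by 8 mm, 12 g, origin at the centre of its underside.
- cassette2: Loose green tissue cassette lying on the board, 28 (x) by 40 (y) by 8 mm, 12 g, origin at the centre of its underside.
- cassette3: Loose orange tissue cassette lying on the board, 28 (x) by 40 (y) by 8 mm, 12 g, origin at the centre of its underside.
- cassette4: Loose pink tissue cassette lying on the board, 28 (x) by 40 (y) by 8 mm, 12 g, origin at the centre of its underside.
- slide_tray: Bystander: loose wooden slide tray, 85 (x) by 100 (y) by 33 mm, origin under its centre; on the side of the station where the cover is not.
- stain_jar: Bystander: loose amber jar with a red cap, 60 mm wide, 75 mm high, origin under its centre.
- specimen_pot: Bystander: loose pot with a yellow cap, 56 mm wide, 60 mm high, origin under its centre.
There are look-alikes about, which are no part of the job. There is more than one size of the cassette2; the one meant has the size given above.

How it is judged:
By the outcome, as a careful person would: the job done as asked, in the order asked, and still so for the second after the job is handed in, while the arm keeps its last pose, push and grip.
It also fails if it takes over 61 s, if anything falls off the work surface, if the arm or the gripper's body presses on something with over 40 N, if the wrist force passes 120 N, or if a joint passes its speed limit or range.

## Working session

There is one attempt and no reset: what is moved stays moved. The work goes in short steps, Python scripts to look and compute and a shell command to move; the robot and the scene stay as the last step left them, time stands still between calls to the robot, and variables do not carry over. Pictures are saved under pics/ and viewed, at most 10 in all, crops included, and the job is handed in when it is done.

```bash
ls; mkdir -p pics
cat > h.py <<'E'
import numpy as np, cv2
from cell import *
def save(n,f):
    c=get_calibration(n); p,d=grab_frame(n); np.savez(f'pics/{f}.npz',p=p,d=d,**{k:np.array(v) for k,v in c.items()}); cv2.imwrite(f'pics/{f}.png',p); return p,d,c
def load(f):
    z=np.load(f'pics/{f}.npz'); return z['p'],z['d'],{k:z[k] for k in ('fov_y','cx','cy','k1','R','t')}
def K(c):
    f=240/np.tan(np.radians(c['fov_y'])/2); return np.array([[f,0,c['cx']],[0,f,c['cy']],[0,0,1.]]),np.array([c['k1'],0,0,0.])
def rays(c,uv):
    k,D=K(c); s=cv2.undistortPoints(np.array(uv,float).reshape(-1,1,2),k,D)[:,0]
    r=np.c_[s,np.ones(len(s))]@np.array(c['R']); return -np.array(c['R']).T@np.array(c['t']),r
def onz(c,uv,z):
    o,r=rays(c,uv); return o+r*((z-o[2])/r[:,2])[:,None]
def proj(c,X):
    k,D=K(c); return cv2.projectPoints(np.array(X,float).reshape(-1,1,3),cv2.Rodrigues(np.array(c['R']))[0],np.array(c['t'],float),k,D)[0][:,0]
def cloud(d,c,uv):
    o,r=rays(c,uv); uv=np.array(uv).astype(int); return o+r*d[uv[:,1],uv[:,0]][:,None]
E
python3 - <<'E'
from h import *
print(state(),grasp_offset if not callable(grasp_offset) else grasp_offset())
for n in('scene','side','wrist'):
    p,d,c=save(n,n+'0'); print(n,c)
E
```

```text
pics
{'time': 0.0, 'joint_positions': array([ 1.14030625,  0.600172  , -0.00252815,  1.60009255,  0.00178599,
        0.94286846, -0.07982487]), 'joint_velocities': array([-6.74896692e-04,  9.71481576e-05, -3.85642323e-04,  4.63343868e-04,
        1.83633385e-03, -2.04767286e-03, -1.55912105e-03]), 'joint_efforts': array([ 2.41328662e-04, -7.76449156e+01,  1.56449664e+00, -2.58003509e+01,
        1.21536758e-02,  8.87596485e-03, -1.85743704e-05]), 'ee_pos': array([ 0.25100819, -0.67969011,  0.23039662]), 'ee_rot': array([-7.41842882e-04,  9.84393404e-01,  1.75980210e-01, -2.02929963e-04]), 'ft_force': array([-0.58744775, -0.20123024,  0.27863059]), 'wrist_torque': array([-0.00869367, -0.01471591,  0.02841213]), 'grip_force': 0.0, 'opening': 0.9987638953702705} -0.0187
scene {'fov_y': 55.49042958152665, 'cx': 326.68298250090396, 'cy': 247.46046186278315, 'k1': 0.00859202762233373, 'R': array([[-0.04343831,  0.99897645,  0.01261616],
       [ 0.70099233,  0.03947398, -0.71207552],
       [-0.71184469, -0.02208752, -0.70198952]]), 't': array([ 0.03879146, -0.36804383,  1.30184355])}
side {'fov_y': 46.41074713625538, 'cx': 335.0137358400094, 'cy': 239.73057799395417, 'k1': -0.01925800310537487, 'R': array([[-0.72466313, -0.68908567, -0.00492899],
       [-0.41967646,  0.44699501, -0.7899792 ],
       [ 0.54656658, -0.57040022, -0.61311383]]), 't': array([0.44352508, 0.31422967, 0.81193785])}
wrist {'fov_y': 64.93630367903513, 'cx': 318.6706208180982, 'cy': 239.78009439183757, 'k1': 0.0004040011065943464, 'R': array([[ 3.47345900e-01, -9.37736737e-01, -7.98270338e-04],
       [-8.87796997e-01, -3.29121643e-01,  3.21707067e-01],
       [-3.01939263e-01, -1.11034928e-01, -9.46838912e-01]]), 't': array([-0.72523681, -0.04305905,  0.37938249])}
```

View pics/scene0.png

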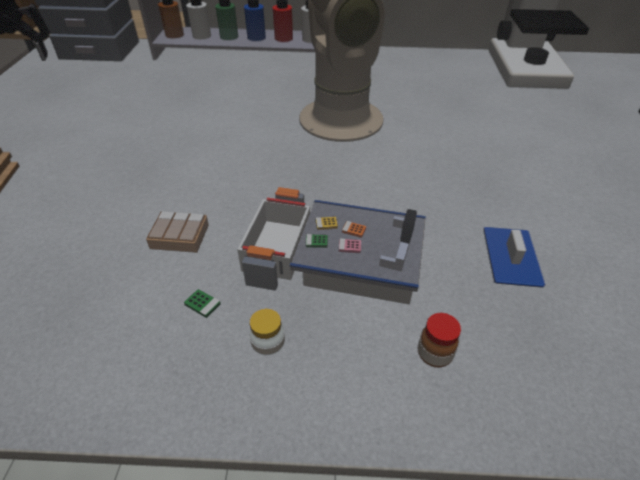

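View pics/side0.png

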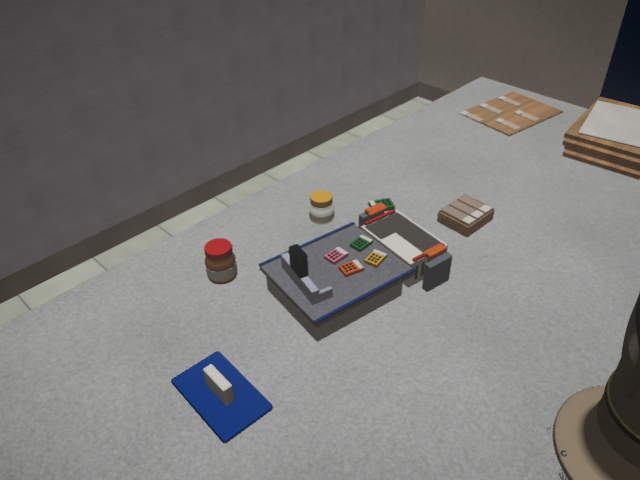

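The scene picture shows the station in the middle: basket (275,240), board (360,240), cassettes yellow (327,222), orange (354,229), green (317,240) and pink (350,245). The scraper is at (405,238), the cover at (515,255), the tray at (178,230), the pot at (266,328) and the jar at (440,338). There are two green candidates: the one on the board at (317,240) and a bigger one on the bench at (202,302). The one on the board fits, and I'll confirm its size in a crop.

```bash
cat > m.py <<'E'
from h import *
p,d,c=load('scene0'); ps,ds,cs=load('side0')
cv2.imwrite('pics/crop0.png',cv2.resize(p[175:325,175:435],None,fx=3,fy=3,interpolation=cv2.INTER_CUBIC))
def mask(img,h0,h1,s=120,v=40):
    h=cv2.cvtColor(img,cv2.COLOR_BGR2HSV); return cv2.inRange(h,(h0,s,v),(h1,255,255))
def blobs(m,lo=15):
    n,l,st,ce=cv2.connectedComponentsWithStats(m); return [(ce[i],st[i][4],np.argwhere(l==i)[:,::-1]) for i in range(1,n) if st[i][4]>lo]
def tri(u1,u2):
    o1,r1=rays(c,[u1]);o2,r2=rays(cs,[u2]);r1=r1[0];r2=r2[0]
    A=np.c_[r1,-r2]; s=np.linalg.lstsq(A,o2-o1,rcond=None)[0]; a=o1+s[0]*r1;b=o2+s[1]*r2; return (a+b)/2,np.linalg.norm(a-b)
if __name__=='__main__':
    for name,h0,h1,s in(('red',0,5,150),('orange',6,14,150),('yellow',18,30,150),('green',50,80,100),('blue',105,125,120),('pink',160,178,60)):
        for tag,I,D,C in(('sc',p,d,c),('si',ps,ds,cs)):
            for ce,a,px in blobs(mask(I,h0,h1,s)):
                X=cloud(D,C,px); print(name,tag,ce.round(1),a,'med',np.median(X,0).round(4),'box',cv2.minAreaRect(px.astype(np.float32))[1])
    # planes at board height, depth
    for tag,D,C in(('sc',d,c),('si',ds,cs)):
        v,u=np.mgrid[0:480,0:640]; uv=np.c_[u.ravel(),v.ravel()]; X=cloud(D,C,uv)
        for z0,z1 in((.055,.067),):
            m=((X[:,2]>z0)&(X[:,2]<z1)&(X[:,0]>.3)&(X[:,0]<.9)&(abs(X[:,1])<.4)).astype(np.uint8).reshape(480,640)
            m=cv2.morphologyEx(m,cv2.MORPH_OPEN,np.ones((2,2),np.uint8))
            for ce,a,px in blobs(m,300):
                Y=cloud(D,C,px); print(tag,'z61',ce.round(),a,np.median(Y[:,2]),cv2.minAreaRect(Y[:,:2].astype(np.float32)))
E
python3 m.py
```

```text
red sc [282.4   9. ] 88 med [-0.4195 -0.2017  0.1547] box (8.90588092803955, 18.096750259399414)
red sc [442.7 328.6] 819 med [0.768  0.1716 0.0743] box (33.33974075317383, 30.986351013183594)
red si [378.5 216.7] 70 med [ 0.6051 -0.1264  0.0657] box (2.317296028137207, 31.780065536499023)
red si [217.4 246.7] 341 med [0.7608 0.1743 0.0753] box (16.0, 25.0)
red si [418. 257.] 23 med [ 0.4657 -0.0773  0.0655] box (1.7888542413711548, 10.28591251373291)
orange sc [161.2   4.7] 17 med [-0.4215 -0.6066  0.155 ] box (4.242640495300293, 3.535533905029297)
orange sc [173.7   4.3] 16 med [-0.4303 -0.5657  0.1558] box (3.0, 5.0)
orange sc [287.4 192.1] 108 med [ 0.4512 -0.1     0.0792] box (19.657569885253906, 5.656854629516602)
orange sc [356.7 230. ] 67 med [0.5462 0.0415 0.0687] box (14.794672966003418, 8.973817825317383)
orange sc [259.6 250.7] 154 med [ 0.6215 -0.132   0.0797] box (25.298980712890625, 6.667948246002197)
orange si [375.8 208.5] 142 med [ 0.6157 -0.1304  0.0798] box (7.602631568908691, 19.677400588989258)
orange si [434.1 249.9] 158 med [ 0.4461 -0.0995  0.0796] box (8.049
[... 1660 characters left out ...]
1177139282, -0.09424588084220886), (0.7991527318954468, 0.13392893970012665), 4.597440242767334)
sc z61 [361. 247.] 7143 0.06049783290089905 ((0.7860726118087769, 0.012885764241218567), (0.2323361486196518, 0.7902226448059082), 79.47660064697266)
sc z61 [260. 264.] 310 0.06246307842254345 ((0.9044319987297058, -0.07962481677532196), (0.5855838060379028, 0.05851871892809868), 10.911913871765137)
sc z61 [266. 322.] 655 0.05956746386712353 ((0.9489720463752747, -0.06582088768482208), (0.4929575026035309, 0.047562964260578156), 10.994421005249023)
si z61 [344. 271.] 7016 0.06115554210995988 ((0.40406474471092224, 0.27541235089302063), (0.33092617988586426, 1.005641222000122), 29.976634979248047)
```

```bash
python3 -c "
from h import *
p,d,c=load('side0'); cv2.imwrite('pics/crop1.png',cv2.resize(p[180:340,240:470],None,fx=3,fy=3,interpolation=cv2.INTER_CUBIC))"
```

```text
(no output)
```

View pics/crop0.png

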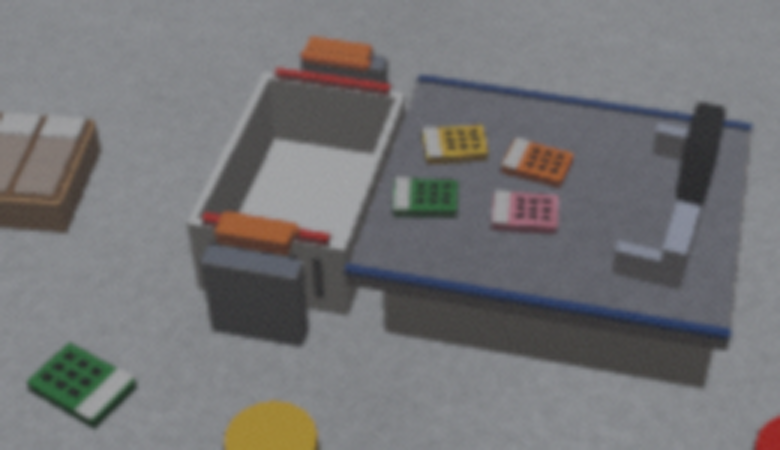

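View pics/crop1.png

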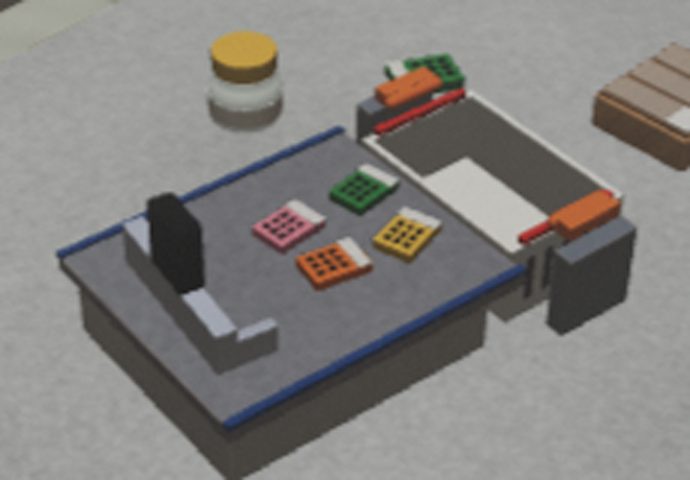

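The crops show the station's corners clearly. In the scene the board's trimmed corners are at about (291,265), (314,201), (425,217) and (418,286). In the side view they are at (354,223), (414,270), (317,321) and (260,265). The green cassette on the board is as big as its three neighbours; the bench one is clearly larger, so it is the look-alike.

```bash
cat > m2.py <<'E'
from m import *
def fit(L,W):
    L=np.array(L);W=np.array(W);l=L-L.mean(0);w=W-W.mean(0)
    a=np.arctan2((l[:,0]*w[:,1]-l[:,1]*w[:,0]).sum(),(l*w).sum()); R=np.array([[np.cos(a),-np.sin(a)],[np.sin(a),np.cos(a)]])
    t=W.mean(0)-R@L.mean(0); return a,R,t,np.linalg.norm(L@R.T+t-W,axis=1)
S=[(291,265),(314.3,201),(425,217.3),(417.7,286)];E=[(353.7,223.3),(414,270),(316.7,321.3),(260,265)]
P=[tri(s,e) for s,e in zip(S,E)]
for x in P: print('corner',x[0].round(4),round(x[1],4))
L=[(.095,-.045),(-.095,-.045),(-.095,.182),(.095,.182)]
a,R,t,e=fit(L,[x[0][:2] for x in P]); print('station yaw',a,'t',t,'res',e.round(4))
for n,s,e2 in(('catch-x',(287.4,192.1),(434.1,249.9)),('catch+x',(259.6,250.7),(375.8,208.5)),('pink',(352.4,245.4),(334.3,256.1)),('green',(320.5,241.4),(359.2,243.3)),('orange',(356.7,230),(348.5,268)),):
    X,g=tri(s,e2); print(n,X.round(4),round(g,4),'station',((X[:2]-t)@R).round(4))
for tag,I,D,C in(('sc',p,d,c),('si',ps,ds,cs)):
    h=cv2.cvtColor(I,cv2.COLOR_BGR2HSV); v,u=np.mgrid[0:480,0:640]; X=cloud(D,C,np.c_[u.ravel(),v.ravel()])
    Z=X[:,2].reshape(480,640)
    for nm,m in(('handle',(Z>.132)&(Z<.145)),('blade',(Z>.086)&(Z<.095)),('grip',(Z>.044)&(Z<.052))):
        for ce,ar,px in blobs(m.astype(np.uint8),12):
            Y=cloud(D,C,px)
            if .3<Y[:,0].mean()<.9 and abs(Y[:,1].mean())<.5: r=cv2.minAreaRect(Y[:,:2].astype(np.float32)); print(tag,nm,ce.round(),ar,np.median(Y[:,2]).round(4),np.array(r[0]).round(4),np.array(r[1]).round(4),round(r[2],1),'st',((np.array(r[0])-t)@R).round(4))
    b=max(blobs(mask(I,105,125,120)),key=lambda q:q[1])[2]
    Y=onz(C,b,.008)[:,:2]; r=cv2.minAreaRect(Y.astype(np.float32)); print(tag,'cover',np.array(r[0]).round(4),np.array(r[1]).round(4),r[2])
E
python3 m2.py
```

```text
corner [ 0.6331 -0.0769  0.0599] 0.0035
corner [ 0.4515 -0.0458  0.0599] 0.0009
corner [0.4904 0.1751 0.0613] 0.0044
corner [0.672  0.1439 0.0612] 0.0019
station yaw -0.1724940807502411 t [ 0.55001135 -0.01839578] res [0.0035 0.0029 0.0034 0.0029]
catch-x [ 0.4477 -0.1011  0.0776] 0.0015 station [-0.0866 -0.099 ]
catch+x [ 0.619  -0.1322  0.0772] 0.0004 station [ 0.0875 -0.1003]
pink [0.5838 0.0324 0.0657] 0.0018 station [0.0246 0.0558]
green [ 0.5753 -0.028   0.0658] 0.0048 station [ 0.0265 -0.0051]
orange [0.5406 0.04   0.0655] 0.0029 station [-0.0193  0.0559]
sc handle [409. 217.] 178 0.1378 [0.5808 0.1281] [0.018 0.042] 74.5 st [0.0052 0.1496]
sc blade [402. 251.] 165 0.0903 [0.6179 0.1185] [0.0162 0.0427] 75.3 st [0.0434 0.1465]
sc grip [272. 215.] 198 0.0483 [ 0.5004 -0.1423] [0.0722 0.152 ] 45.6 st [-0.0277 -0.1306]
sc grip [307. 216.] 16 0.0486 [ 0.4882 -0.0581] [0.0008 0.0338] 80.0 st [-0.0541 -0.0497]
sc grip [518. 240.] 204 0.0468 [0.5307 0.3532] [0.0202 0.0603] 88.8 st [-0.0828  0.3628]
sc grip [286. 255.] 87 0.0477 [ 0.5862 -0.0791] [0.033  0.0836] 53.5 st [ 0.0461 -0.05
[... 664 characters left out ...]
[0.0027 0.1489]
si grip [322. 205.] 54 0.048 [ 0.7442 -0.0951] [0.0471 0.02  ] 41.9 st [ 0.2045 -0.0422]
si grip [403. 227.] 221 0.0481 [ 0.5551 -0.1539] [0.1462 0.0677] 22.8 st [ 0.0282 -0.1326]
si grip [362. 222.] 22 0.0485 [ 0.6353 -0.1071] [0.0162 0.0094] 19.8 st [ 0.0992 -0.0728]
si grip [221. 263.] 146 0.0478 [0.7515 0.1783] [0.0576 0.037 ] 59.2 st [0.1648 0.2283]
si grip [420. 263.] 47 0.0479 [ 0.4643 -0.0807] [0.0467 0.005 ] 81.9 st [-0.0738 -0.0761]
si grip [437. 268.] 78 0.0481 [ 0.4288 -0.0952] [0.0586 0.0147] 66.6 st [-0.1062 -0.0965]
si grip [217. 378.] 368 0.0477 [0.5284 0.3542] [0.0188 0.0608] 86.1 st [-0.0853  0.3633]
si cover [0.5273 0.3547] [0.0927 0.1571] 86.46025848388672
```

Measurements from the two views agree:

| Thing | Position (m) | Yaw (rad) | Check |
|---|---|---|---|
| Station | (0.550, -0.018) | about -0.175 | board height 60–61 mm; catches at station x = ±87 mm, y = -100 mm |
| Scraper | (0.578, 0.128) | about -0.26 | handle top 138 mm |
| Cover grip | (0.529, 0.354) | about -0.063 | top 48 mm |

Now I'll move.

```bash
cat > plan.py <<'E'
import sys; from h import *
from scipy.spatial.transform import Rotation as Ro
def yaw():
    w,x,y,z=state()['ee_rot']; M=Ro.from_quat([x,y,z,w]).as_matrix(); return np.arctan2(M[1,0],M[0,0]),M
def plan(T,ty,n=None,start=None):
    s=state(); p=np.array(s['ee_pos']) if start is None else np.array(start[:3]); a=yaw()[0] if start is None else start[3]
    D=np.array(T)-p; dy=ty-a
    n=n or int(max(np.ceil(np.linalg.norm(D)/.048),np.ceil(abs(dy)/.145),1)); out=[]
    for i in range(n):
        d=D/n; x=np.array([np.cos(a),np.sin(a)]); y=np.array([np.sin(a),-np.cos(a)])
        out.append('%.2f %.2f %.2f %.3f'%(100*d[:2]@x,100*d[:2]@y,-100*d[2],-dy/n)); a+=dy/n
    for i in range(0,n,10): print('; '.join(out[i:i+10]))
if __name__=='__main__':
    v=list(map(float,sys.argv[1:])); s=state(); print('t',round(s['time'],2),'pos',s['ee_pos'].round(4),'yaw',yaw()[0].round(4),'tilt',yaw()[1][2].round(3),'F',s['ft_force'].round(1),'open',round(s['opening'],3),'g',round(s['grip_force'],1),'j',s['joint_positions'].round(2))
    if len(v)>=4: plan(v[:3],v[3],int(v[4]) if len(v)>4 else None)
E
python3 plan.py 0.578 0.128 0.22 2.877
```

```text
t 0.15 pos [ 0.2511 -0.6797  0.2306] yaw 0.3539 tilt [-0.    -0.001 -1.   ] F [-0.9  0.5  0.8] open 0.997 g 0.0 j [ 1.14  0.6  -0.    1.6   0.    0.94 -0.08]
3.09 -3.39 0.06 -0.133; 3.51 -2.95 0.06 -0.133; 3.87 -2.46 0.06 -0.133; 4.16 -1.93 0.06 -0.133; 4.38 -1.36 0.06 -0.133; 4.52 -0.77 0.06 -0.133; 4.58 -0.16 0.06 -0.133; 4.56 0.45 0.06 -0.133; 4.47 1.05 0.06 -0.133; 4.29 1.63 0.06 -0.133
4.03 2.18 0.06 -0.133; 3.71 2.70 0.06 -0.133; 3.32 3.16 0.06 -0.133; 2.87 3.58 0.06 -0.133; 2.37 3.92 0.06 -0.133; 1.83 4.20 0.06 -0.133; 1.26 4.41 0.06 -0.133; 0.67 4.54 0.06 -0.133; 0.06 4.59 0.06 -0.133
```

```bash
python3 -m jog '3.1 -3.4 0 -0.133; 3.5 -2.95 0 -0.133; 3.9 -2.45 0 -0.133; 4.2 -1.9 0 -0.133; 4.4 -1.4 0 -0.133; 4.5 -0.8 0 -0.133; 4.6 -0.2 0 -0.133; 4.55 0.45 0 -0.133; 4.5 1.05 0 -0.133; 4.3 1.6 0 -0.133' 1; python3 plan.py 0.578 0.128 0.22 2.877
```

```text
time: 1.15
ee_pos: [0.423, -0.252, 0.2314]
ee_rot: [0.0, 0.664, 0.748, -0.0]
ft_force: [0.4, -1.3, -0.1]
opening: 0.999
grip_force: 0.0
t 1.15 pos [ 0.423  -0.252   0.2314] yaw 1.6891 tilt [-0.  0. -1.] F [ 0.4 -1.3 -0.1] open 0.999 g 0.0 j [ 0.75  0.35 -0.43  2.1   0.22  0.73  0.3 ]
3.99 2.21 0.13 -0.132; 3.66 2.71 0.13 -0.132; 3.27 3.17 0.13 -0.132; 2.83 3.58 0.13 -0.132; 2.33 3.92 0.13 -0.132; 1.80 4.19 0.13 -0.132; 1.23 4.39 0.13 -0.132; 0.64 4.51 0.13 -0.132; 0.04 4.56 0.13 -0.132
```

```bash
python3 -m jog '4 2.2 0.1 -0.132; 3.65 2.7 0.1 -0.132; 3.3 3.2 0.1 -0.132; 2.8 3.6 0.1 -0.132; 2.3 3.9 0.1 -0.132; 1.8 4.2 0.1 -0.132; 1.2 4.4 0.1 -0.132; 0.6 4.5 0.1 -0.132; 0 4.5 0.1 -0.132; 0 0 0 0' ; python3 plan.py 0.578 0.128 0.22 2.877; python3 -c "
from h import *
save('wrist','w1')"
```

```text
time: 2.15
ee_pos: [0.5821, 0.131, 0.2224]
ee_rot: [0.0, 0.129, 0.992, 0.003]
ft_force: [-0.4, -0.1, 0.2]
opening: 1.001
grip_force: 0.0
t 2.15 pos [0.5821 0.131  0.2224] yaw 2.8821 tilt [ 0.     0.005 -1.   ] F [-0.4 -0.1  0.2] open 1.001 g 0.0 j [ 0.19  0.55 -0.74  1.88  0.47  0.89  0.53]
0.31 -0.40 0.24 0.005
```

View pics/w1.png

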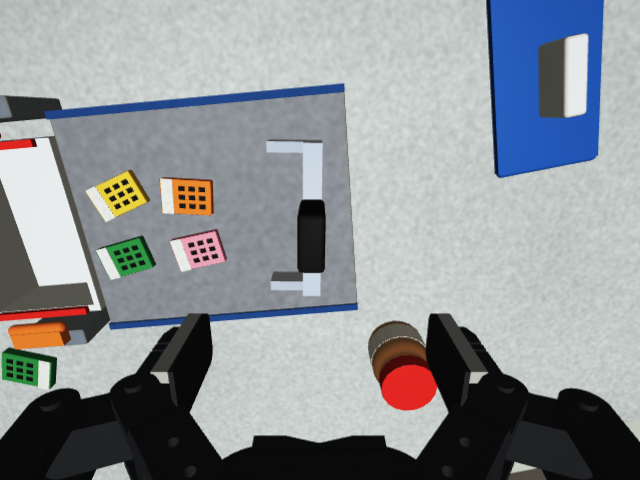

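The wrist view shows the scraper squarely between the fingers: handle (312,236), blade from (313,142) to (312,295). The board's corners are near (345,87) and (357,306), the cover's grip is at (565,75), and all four cassettes lie between the scraper's wings. I'll refine the poses from it.

```bash
cat > w.py <<'E'
from m2 import *
P3,D3,C3=load('w1')
W=onz(C3,[(46,114),(344.5,86.5),(357,307),(110,327)],.062); print(W.round(4))
h=cv2.cvtColor(P3,cv2.COLOR_BGR2HSV)
blk=(h[...,2]<45).astype(np.uint8); blk[:180]=0; blk[285:]=0;blk[:,:280]=0;blk[:,345:]=0
b=max(blobs(blk),key=lambda q:q[1]);print('handle px',b[0],b[1],cv2.boundingRect(b[2].astype(np.int32)))
Y=cloud(D3,C3,b[2]);Y=Y[Y[:,2]>.134];r=cv2.minAreaRect(Y[:,:2].astype(np.float32));print('handle top',np.median(Y[:,2]),r)
v,u=np.mgrid[0:480,0:640];X=cloud(D3,C3,np.c_[u.ravel(),v.ravel()]);Z=X[:,2].reshape(480,640)
for nm,z0,z1,u0,u1 in(('bladetop',.087,.096,255,345),('grip',.044,.052,530,600),('cov',.0065,.0095,480,620)):
    m=((Z>z0)&(Z<z1)&(u>u0)&(u<u1)&(v<310)).astype(np.uint8)
    if nm=='cov': m&=(mask(P3,105,125,120)>0).astype(np.uint8)
    q=max(blobs(m),key=lambda q:q[1]);Y=cloud(D3,C3,q[2]);r=cv2.minAreaRect(Y[:,:2].astype(np.float32));print(nm,q[0].round(),q[1],np.median(Y[:,2]).round(4),np.array(r).tolist() if 0 else r)
for n,h0,h1,s in(('yellow',18,30,100),('green',50,80,80),('orange',6,14,120),('pink',160,178,40)):
    m=mask(P3,h0,h1,s);m[:, :80]=0;m[300:]=0;q=max(blobs(m),key=lambda q:q[1]);A=onz(C3,q[2],.069);print(n,((A[:,:2]-t)@R).min(0).round(3),((A[:,:2]-t)@R).max(0).round(3))
E
python3 w.py | tail -13
```

```text
[[ 0.4504 -0.0482  0.062 ]
 [ 0.4894  0.1751  0.062 ]
 [ 0.6717  0.1428  0.062 ]
 [ 0.6333 -0.0805  0.062 ]]
handle px [311.11445148 236.08808017] 1896 (298, 200, 27, 73)
handle top 0.13816074157173755 ((0.5482937097549438, 0.13409815728664398), (0.017018981277942657, 0.09932460635900497), 75.24055480957031)
bladetop [312. 171.] 1100 0.0903 ((0.5403127670288086, 0.1375260055065155), (0.014794932678341866, 0.041585713624954224), 74.49716186523438)
grip [575.  75.] 1928 0.0469 ((0.5274986624717712, 0.35200947523117065), (0.019117122516036034, 0.05977325886487961), 86.50702667236328)
cov [541.  83.] 11455 0.0074 ((0.5308903455734253, 0.3516058325767517), (0.09331662952899933, 0.14916899800300598), 86.44432830810547)
yellow [-0.047 -0.02 ] [-0.011  0.019]
green [ 0.007 -0.026] [0.041 0.012]
orange [-0.038  0.036] [-0.007  0.072]
pink [0.006 0.03 ] [0.039 0.072]
```

```bash
python3 plan.py 0.578 0.128 0.10 2.877
```

```text
t 2.2 pos [0.5811 0.1276 0.2219] yaw 2.8765 tilt [ 0.001  0.002 -1.   ] F [ 0.3 -1.  -0.2] open 1.002 g 0.0 j [ 0.19  0.55 -0.74  1.88  0.47  0.89  0.53]
0.10 -0.01 4.06 -0.000; 0.10 -0.01 4.06 -0.000; 0.10 -0.01 4.06 -0.000
```

```bash
python3 -m jog '0.1 0 4 0; 0.1 0 4 0; 0.1 0 3 0; 0 0 1.1 0; 0 0 0 0'; python3 -m jog '0 0 0 0; 0 0 0 0; 0 0 0 0; 0 0 0 0; 0 0 0 0; 0 0 0 0' -1; python3 plan.py
```

```text
time: 2.7
ee_pos: [0.5772, 0.1239, 0.1002]
ee_rot: [-0.001, 0.135, 0.991, -0.001]
ft_force: [0.6, -0.0, 0.5]
opening: 0.999
grip_force: 0.0
time: 3.3
ee_pos: [0.5784, 0.1251, 0.102]
ee_rot: [0.001, 0.134, 0.991, 0.0]
ft_force: [-0.4, -0.2, 6.9]
opening: 0.204
grip_force: 58.9
t 3.3 pos [0.5784 0.1251 0.102 ] yaw 2.8718 tilt [-0.001  0.    -1.   ] F [-0.4 -0.2  6.9] open 0.204 g 58.9 j [ 0.1   0.68 -0.62  1.99  0.63  0.67  0.38]
```

```bash
cat > st.py <<'E'
import sys; from plan import *
Y=-.173; Rs=np.array([[np.cos(Y),-np.sin(Y)],[np.sin(Y),np.cos(Y)]]); ts=np.array([.5497,-.0193])
if __name__=='__main__':
    s=state(); print('station xy',(Rs.T@(s['ee_pos'][:2]-ts)).round(4),'z',s['ee_pos'][2].round(4),'yaw',yaw()[0].round(4),'F',s['ft_force'].round(1),'M',s['wrist_torque'].round(2),'g',round(s['grip_force'],1),'op',round(s['opening'],3),'t',round(s['time'],2))
    v=list(map(float,sys.argv[1:]))
    if v: w=Rs@v[:2]+ts; plan([w[0],w[1],v[2]],Y+np.pi if v[3:4]==[] else v[3],int(v[4]) if len(v)>4 else None)
E
python3 -m jog '0 0 -0.15 -0.05; 0 0 0 -0.045; 0 0 0 0'; python3 st.py -0.001 0.03 .102 2.9686 9
```

```text
time: 3.6
ee_pos: [0.5777, 0.1247, 0.1025]
ee_rot: [-0.0, 0.087, 0.996, -0.0]
ft_force: [-0.9, -0.3, -2.4]
opening: 0.199
grip_force: 58.5
station xy [0.0028 0.1467] z 0.1025 yaw 2.9673 F [-0.9 -0.3 -2.4] M [-0.02 -0.01  0.03] g 58.5 op 0.199 t 3.6
0.04 -1.30 0.01 -0.000; 0.04 -1.30 0.01 -0.000; 0.04 -1.30 0.01 -0.000; 0.04 -1.30 0.01 -0.000; 0.04 -1.30 0.01 -0.000; 0.04 -1.30 0.01 -0.000; 0.04 -1.30 0.01 -0.000; 0.04 -1.30 0.01 -0.000; 0.04 -1.30 0.01 -0.000
```

```bash
python3 -m jog '0 -1 0.05 0; 0.1 -1.5 0 0; 0.1 -1.5 0 0; 0.1 -1.5 0 0; 0 -1.5 0 0; 0 -1.5 0 0; 0 -1.5 0 0; 0 -1.5 0 0'; python3 st.py -0.001 -0.055 .102 2.9686 9
```

```text
time: 4.4
ee_pos: [0.5548, 0.0109, 0.1023]
ee_rot: [0.0, 0.087, 0.996, 0.0]
ft_force: [0.5, -0.6, -3.6]
opening: 0.202
grip_force: 58.7
station xy [-0.0002  0.0306] z 0.1023 yaw 2.9665 F [ 0.5 -0.6 -3.6] M [0.07 0.03 0.05] g 58.7 op 0.202 t 4.4
0.01 -0.95 0.00 -0.000; 0.01 -0.95 0.00 -0.000; 0.01 -0.95 0.00 -0.000; 0.01 -0.95 0.00 -0.000; 0.01 -0.95 0.00 -0.000; 0.01 -0.95 0.00 -0.000; 0.01 -0.95 0.00 -0.000; 0.01 -0.95 0.00 -0.000; 0.01 -0.95 0.00 -0.000
```

```bash
python3 -m jog '0 -1 0.03 0; 0 -1 0 0; 0 -1 0 0; 0 -1 0 0; 0 -1 0 0; 0 -1 0 0; 0 -1 0 0; 0 -1 0 0; 0 -1 0 0; 0 0 0 0'; python3 -m jog '0 0 0 0; 0 0 0 0'; python3 st.py; python3 -c "
from h import *
p,d,c=save('scene','sc2'); q,_,_=save('side','si2')
a=cv2.resize(p[175:295,225:385],(400,300));b=cv2.resize(q[190:310,300:460],(400,300));cv2.imwrite('pics/v2.png',np.hstack([a,b]))"
```

```text
time: 5.4
ee_pos: [0.5385, -0.0787, 0.1016]
ee_rot: [-0.001, 0.088, 0.996, -0.001]
ft_force: [-0.5, 0.3, -3.4]
opening: 0.202
grip_force: 58.7
time: 5.6
ee_pos: [0.5394, -0.0759, 0.1019]
ee_rot: [-0.0, 0.087, 0.996, 0.0]
ft_force: [0.3, 0.7, -2.4]
opening: 0.201
grip_force: 58.8
station xy [-0.0004 -0.0576] z 0.1019 yaw 2.9672 F [ 0.3  0.7 -2.4] M [-0.02 -0.01  0.  ] g 58.8 op 0.201 t 5.6
```

View pics/v2.png

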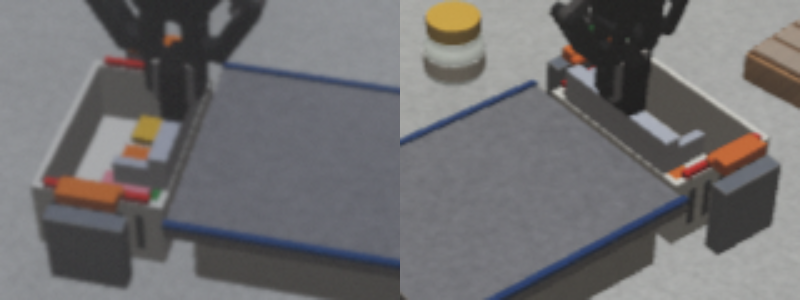

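The right-hand view shows the board empty. The left-hand one shows yellow, orange, pink and a bit of green inside the basket, by the wing. I'll put the scraper back at the far end of the board.

```bash
python3 -m jog '0 0 -1 0; 0 1 -1 0; 0 3 0 0; 0 3.5 0 0; 0 3.5 0 0; 0 3.5 0 0; 0 3 0 0; 0 2 0 0; 0 0.5 0 0; 0 0 0.9 0';  python3 -m jog '0 0 0.9 0; 0 0 0 0; 0 0 0.2 0; 0 0 0 0'; python3 st.py
```

```text
time: 6.7
ee_pos: [0.5747, 0.1221, 0.1142]
ee_rot: [0.001, 0.086, 0.996, 0.001]
ft_force: [1.0, 0.1, -2.7]
opening: 0.203
grip_force: 59.0
time: 7.1
ee_pos: [0.5738, 0.1194, 0.1021]
ee_rot: [-0.0, 0.088, 0.996, -0.001]
ft_force: [-1.8, -2.2, 2.1]
opening: 0.202
grip_force: 59.3
station xy [-1.000e-04  1.408e-01] z 0.1021 yaw 2.9656 F [-1.8 -2.2  2.1] M [-0.29  0.25 -0.06] g 59.3 op 0.202 t 7.1
```

```bash
python3 -m jog '0 0 0 0; 0 0 0 0; 0 0 0 0; 0 0 0 0; 0 0 -1 0; 0 0 -3 0; 0 0 -4 0; 0 0 -1.5 0' 1; python3 plan.py 0.529 0.353 0.17 3.08 6
```

```text
time: 7.9
ee_pos: [0.5752, 0.1217, 0.2008]
ee_rot: [0.002, 0.087, 0.996, 0.001]
ft_force: [0.4, -0.3, 0.5]
opening: 0.999
grip_force: 0.0
t 7.9 pos [0.5752 0.1217 0.2008] yaw 2.9673 tilt [-0.004  0.002 -1.   ] F [ 0.4 -0.3  0.5] open 0.999 g 0.0 j [ 0.2   0.57 -0.75  1.92  0.52  0.85  0.57]
1.43 3.66 0.51 -0.019; 1.36 3.69 0.51 -0.019; 1.29 3.71 0.51 -0.019; 1.22 3.74 0.51 -0.019; 1.15 3.76 0.51 -0.019; 1.08 3.78 0.51 -0.019
```

```bash
python3 -m jog '1.4 3.7 0.5 -0.019; 1.35 3.7 0.5 -0.019; 1.3 3.7 0.5 -0.019; 1.2 3.7 0.5 -0.019; 1.15 3.8 0.5 -0.019; 1.1 3.8 0.5 -0.019; 0 0 0 0; 0 0 0 0'
python3 - <<'E'
from h import *
from m import mask,blobs
P,D,C=save('wrist','w2')
v,u=np.mgrid[0:480,0:640];X=cloud(D,C,np.c_[u.ravel(),v.ravel()]);Z=X[:,2].reshape(480,640)
m=((Z>.044)&(Z<.052)).astype(np.uint8)
for q in blobs(m,200):
    Y=cloud(D,C,q[2]);r=cv2.minAreaRect(Y[:,:2].astype(np.float32))
    if np.hypot(r[0][0]-.529,r[0][1]-.353)<.05: print('grip',q[0].round(),q[1],np.median(Y[:,2]),r)
B=max(blobs(mask(P,105,125,120)),key=lambda q:q[1])[2]; r=cv2.minAreaRect(onz(C,B,.008)[:,:2].astype(np.float32)); print('cover',B.min(0),B.max(0),r)
p,d,c=save('scene','sc3'); q,_,_=save('side','si3')
a=cv2.resize(p[175:295,225:425],(400,300));b=cv2.resize(q[190:340,260:460],(400,300));cv2.imwrite('pics/v3.png',np.vstack([np.hstack([a,b]),cv2.resize(P,(400,300)).repeat(1,0) if 0 else np.hstack([cv2.resize(P,(400,300)),b*0])]))
E
python3 plan.py 0.529 0.353 0.016 3.08
```

```text
time: 8.7
ee_pos: [0.5274, 0.3533, 0.1669]
ee_rot: [-0.0, 0.029, 1.0, -0.0]
ft_force: [0.9, -0.3, 0.2]
opening: 0.997
grip_force: 0.0
grip [319. 230.] 1886 0.04710177419377562 ((0.5272026062011719, 0.35255682468414307), (0.017964446917176247, 0.05916023626923561), 86.16974639892578)
cover [260 119] [379 302] ((0.5270105600357056, 0.35254618525505066), (0.09173621237277985, 0.15554001927375793), 86.51179504394531)
t 8.85 pos [0.5288 0.3508 0.167 ] yaw 3.0789 tilt [-0.    -0.001 -1.   ] F [ 0.8  0.1 -1. ] open 0.999 g 0.0 j [-0.21  0.66 -0.73  1.84  0.57  0.86  0.29]
-0.00 0.06 3.77 -0.000; -0.00 0.06 3.77 -0.000; -0.00 0.06 3.77 -0.000; -0.00 0.06 3.77 -0.000
```

View pics/v3.png

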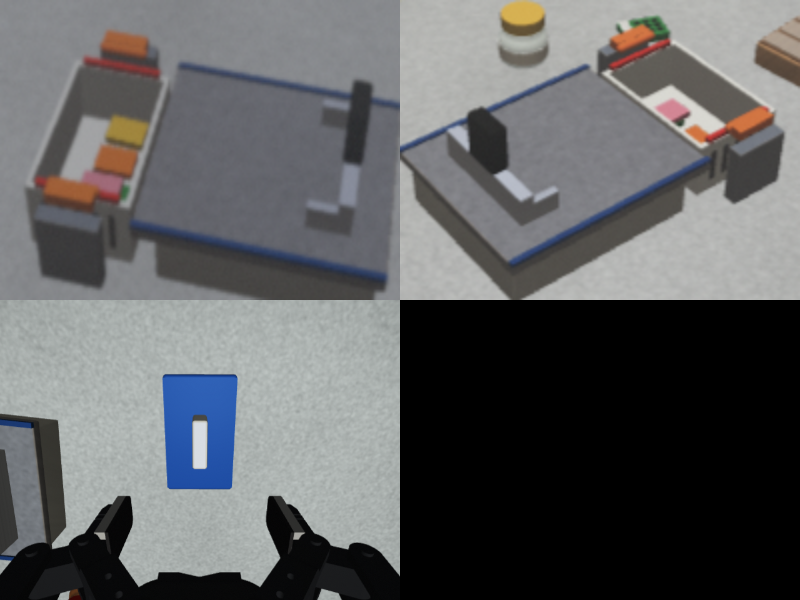

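All four cassettes are in the basket: yellow, orange, pink, and green peeping out beside pink. The scraper stands on the board well clear. The cover's grip is centred between the fingers. Now I'll descend and grip.

```bash
python3 -m jog '0.1 0.05 4 0; 0 0.05 4 0; 0 0 4 0; 0 0 2 0; 0 0 1 0; 0 0 0 0'; python3 -m jog '0 0 0 0; 0 0 0 0; 0 0 0 0; 0 0 0 0; 0 0 0 0; 0 0 0 0' -1;  python3 plan.py
```

```text
time: 9.45
ee_pos: [0.5273, 0.3522, 0.0162]
ee_rot: [-0.001, 0.031, 1.0, -0.001]
ft_force: [-0.6, 0.4, 0.4]
opening: 1.001
grip_force: 0.0
time: 10.05
ee_pos: [0.5275, 0.3537, 0.0177]
ee_rot: [0.0, 0.03, 1.0, 0.0]
ft_force: [-1.2, -1.6, 6.7]
opening: 0.201
grip_force: 60.1
t 10.05 pos [0.5275 0.3537 0.0177] yaw 3.0808 tilt [-0.001  0.001 -1.   ] F [-1.2 -1.6  6.7] open 0.201 g 60.1 j [-0.32  0.84 -0.57  1.92  0.77  0.61  0.12]
```

```bash
python3 -m jog '0 0 -1 0; 0 0 -3 0; 0 0 -4 0; 0 0 -4.5 0; 0 0 -4.5 0; 0 0 -0.7 0; 0 0 0 0'; python3 st.py 0 -0.1 .19
```

```text
time: 10.75
ee_pos: [0.5277, 0.3537, 0.1958]
ee_rot: [0.001, 0.031, 1.0, 0.001]
ft_force: [0.8, -1.2, -1.8]
opening: 0.2
grip_force: 59.1
station xy [-0.0859  0.3636] z 0.1958 yaw 3.0805 F [ 0.8 -1.2 -1.8] M [-0.01  0.03  0.09] g 59.1 op 0.2 t 10.75
-0.34 -4.70 0.06 0.011; -0.39 -4.70 0.06 0.011; -0.44 -4.69 0.06 0.011; -0.49 -4.69 0.06 0.011; -0.55 -4.68 0.06 0.011; -0.60 -4.68 0.06 0.011; -0.65 -4.67 0.06 0.011; -0.70 -4.66 0.06 0.011; -0.76 -4.65 0.06 0.011; -0.81 -4.65 0.06 0.011
```

```bash
python3 -m jog '-0.2 -2 0 0.01; -0.4 -4 0 0.01; -0.45 -4.5 0 0.012; -0.5 -4.7 0 0.012; -0.55 -4.7 0 0.012; -0.6 -4.7 0 0.012; -0.65 -4.7 0 0.012; -0.7 -4.7 0 0.012; -0.75 -4.7 0 0.01; -0.7 -4 0 0.01'; python3 -m jog '-0.4 -2.8 0 0; 0 -1 0 0; 0 0 1.5 0; 0 0 3 0; 0 0 1 0; 0 0 0 0; 0 0 0 0'; python3 st.py 0 -.1 .13; python3 -c "
from h import *
save('scene','sc4');save('side','si4')"; python3 st.py
```

```text
time: 11.75
ee_pos: [0.5315, -0.0801, 0.1921]
ee_rot: [-0.002, 0.087, 0.996, -0.0]
ft_force: [0.6, 0.1, -1.3]
opening: 0.201
grip_force: 59.0
time: 12.45
ee_pos: [0.5307, -0.1138, 0.139]
ee_rot: [-0.0, 0.085, 0.996, 0.0]
ft_force: [-0.7, 0.4, -1.9]
opening: 0.201
grip_force: 59.0
station xy [-0.0025 -0.0964] z 0.139 yaw 2.971 F [-0.7  0.4 -1.9] M [ 0.02 -0.04  0.01] g 59.0 op 0.201 t 12.45
-0.25 -0.36 0.90 0.002
station xy [-0.0019 -0.097 ] z 0.1397 yaw 2.9698 F [ 0.6 -1.  -1.3] M [-0.04 -0.04  0.01] g 59.0 op 0.201 t 12.55
```

Run:
```python
from h import *
from m import mask,blobs
from st import Rs,ts
for f in('sc4','si4'):
    P,D,C=load(f)
    B=max(blobs(mask(P,105,125,120)),key=lambda q:q[1])[2]
    X=cloud(D,C,B); 
    Y=onz(C,B,.130)
    # top face only: keep pixels whose depth point lies on the top
    B2=B[abs(X[:,2]-.130)<.003]; r=cv2.minAreaRect(onz(C,B2,.130)[:,:2].astype(np.float32))
    print(f,B.min(0),B.max(0),len(B2),np.median(X[:,2]),r,'st',(Rs.T@(np.array(r[0])-ts)).round(4))
P=np.vstack
a,_,_=load('sc4');b,_,_=load('si4')
cv2.imwrite('pics/v4.png',np.hstack([cv2.resize(a[150:300,200:400],(400,300)),cv2.resize(b[170:320,300:500],(400,300))]))
```

```text
sc4 [238 176] [308 230] 1849 0.12872593221737222 ((0.5374875068664551, -0.1117282509803772), (0.0905122384428978, 0.15373550355434418), 79.99180603027344) st [ 0.0039 -0.0932]
si4 [363 188] [448 236] 1582 0.1298729524688086 ((0.5292772054672241, -0.11212167143821716), (0.09336676448583603, 0.15611810982227325), 79.89986419677734) st [-0.0041 -0.095 ]
```

View pics/v4.png

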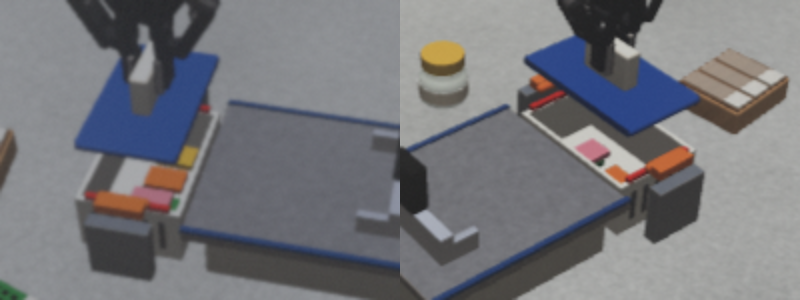

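```bash
python3 -m jog '-0.1 -0.25 1.5 0.004; 0 0 1.5 0; 0 0 0.8 0; 0 0 0.2 0; 0 0 0 0; 0 0 0 0'; python3 st.py; python3 -m jog '0 0 0.2 0; 0 0 0.1 0; 0 0 0.1 0; 0 0 0 0'; python3 st.py
```

```text
time: 13.15
ee_pos: [0.5312, -0.1177, 0.0991]
ee_rot: [0.0, 0.088, 0.996, 0.0]
ft_force: [-0.3, 0.0, -2.0]
opening: 0.199
grip_force: 59.0
station xy [-0.0012 -0.1002] z 0.0991 yaw 2.965 F [-0.3  0.  -2. ] M [ 0.02  0.   -0.04] g 59.0 op 0.199 t 13.15
time: 13.55
ee_pos: [0.5313, -0.118, 0.0951]
ee_rot: [0.0, 0.088, 0.996, -0.0]
ft_force: [0.9, -1.0, 0.8]
opening: 0.197
grip_force: 59.2
station xy [-0.0012 -0.1004] z 0.0951 yaw 2.9647 F [ 0.9 -1.   0.8] M [-0.08 -0.08 -0.01] g 59.2 op 0.197 t 13.55
```

```bash
for i in 1; do python3 -m jog '0 0 0.1 0; 0 0 0.1 0; 0 0 0 0'; python3 st.py; python3 -m jog '0 0 0.1 0; 0 0 0.1 0; 0 0 0 0'; python3 st.py; done
```

```text
time: 13.85
ee_pos: [0.5318, -0.1179, 0.0938]
ee_rot: [0.001, 0.088, 0.996, -0.0]
ft_force: [-0.9, -1.2, 8.3]
opening: 0.199
grip_force: 60.5
station xy [-0.0007 -0.1002] z 0.0938 yaw 2.9649 F [-0.9 -1.2  8.3] M [-0.16 -0.14  0.01] g 60.5 op 0.199 t 13.85
time: 14.15
ee_pos: [0.5318, -0.1178, 0.0921]
ee_rot: [0.001, 0.088, 0.996, -0.0]
ft_force: [-1.9, 0.6, 11.5]
opening: 0.203
grip_force: 61.1
station xy [-0.0007 -0.1001] z 0.0921 yaw 2.9651 F [-1.9  0.6 11.5] M [-0.1   0.09  0.01] g 61.1 op 0.203 t 14.15
```

Force rises symmetrically and the moments are small. I'll keep pressing.

```bash
python3 -m jog '0 0 0.1 0; 0 0 0.1 0; 0 0 0 0'; python3 st.py; python3 -m jog '0 0 0.1 0; 0 0 0.1 0; 0 0 0 0'; python3 st.py;  python3 -m jog '0 0 0.1 0; 0 0 0.1 0; 0 0 0 0'; python3 st.py
```

```text
time: 14.45
ee_pos: [0.5317, -0.1177, 0.0899]
ee_rot: [0.001, 0.088, 0.996, -0.0]
ft_force: [-1.3, -0.4, 9.9]
opening: 0.202
grip_force: 60.6
station xy [-0.0008 -0.1001] z 0.0899 yaw 2.9652 F [-1.3 -0.4  9.9] M [0.   0.19 0.06] g 60.6 op 0.202 t 14.45
time: 14.75
ee_pos: [0.5315, -0.1177, 0.0873]
ee_rot: [0.0, 0.088, 0.996, 0.0]
ft_force: [0.9, 0.2, 1.7]
opening: 0.199
grip_force: 59.6
station xy [-0.001  -0.1001] z 0.0873 yaw 2.9652 F [0.9 0.2 1.7] M [ 0.05 -0.13  0.04] g 59.6 op 0.199 t 14.75
time: 15.05
ee_pos: [0.5312, -0.1178, 0.0845]
ee_rot: [-0.0, 0.088, 0.996, 0.0]
ft_force: [3.0, 1.2, -4.5]
opening: 0.202
grip_force: 58.7
station xy [-0.0013 -0.1002] z 0.0845 yaw 2.965 F [ 3.   1.2 -4.5] M [ 0.1  -0.65  0.1 ] g 58.7 op 0.202 t 15.05
```

```bash
python3 -m jog '0 0 0.1 0; 0 0 0.05 0; 0 0 0 0'; python3 st.py; python3 -m jog '0 0 0.1 0; 0 0 0 0; 0 0 0 0'; python3 st.py
```

```text
time: 15.35
ee_pos: [0.5311, -0.1179, 0.0832]
ee_rot: [-0.0, 0.088, 0.996, 0.0]
ft_force: [3.3, 0.0, -6.9]
opening: 0.2
grip_force: 58.6
station xy [-0.0013 -0.1003] z 0.0832 yaw 2.9648 F [ 3.3  0.  -6.9] M [ 0.05 -0.77  0.05] g 58.6 op 0.2 t 15.35
time: 15.65
ee_pos: [0.5311, -0.1179, 0.0825]
ee_rot: [0.0, 0.088, 0.996, -0.0]
ft_force: [1.3, -0.3, -2.5]
opening: 0.198
grip_force: 59.1
station xy [-0.0013 -0.1004] z 0.0825 yaw 2.9647 F [ 1.3 -0.3 -2.5] M [ 0.05 -0.53  0.02] g 59.1 op 0.198 t 15.65
```

```bash
python3 -m jog '0 0 0.1 0; 0 0 0.1 0; 0 0 0 0; 0 0 0 0'; python3 st.py; python3 -m jog '0 0 0.1 0; 0 0 0 0; 0 0 0 0; 0 0 0 0'; python3 st.py
```

```text
time: 16.05
ee_pos: [0.5311, -0.1179, 0.0809]
ee_rot: [0.0, 0.088, 0.996, -0.0]
ft_force: [-0.3, -0.3, 6.4]
opening: 0.2
grip_force: 60.3
station xy [-0.0013 -0.1003] z 0.0809 yaw 2.9648 F [-0.3 -0.3  6.4] M [-0.03 -0.08  0.  ] g 60.3 op 0.2 t 16.05
time: 16.45
ee_pos: [0.5312, -0.1179, 0.0801]
ee_rot: [0.0, 0.088, 0.996, -0.0]
ft_force: [0.5, -2.0, 9.2]
opening: 0.202
grip_force: 60.7
station xy [-0.0013 -0.1003] z 0.0801 yaw 2.9649 F [ 0.5 -2.   9.2] M [-0.03  0.05  0.06] g 60.7 op 0.202 t 16.45
```

```bash
python3 -m jog '0 0 0.02 0; 0 0 0 0; 0 0 0 0; 0 0 0 0'
python3 - <<'E'
from h import *
from m import mask,blobs
F=[]
for f,n in(('sc5','scene'),('si5','side'),('x','scene'),('x','side'),('x','scene'),('x','side')): save(n,f); F.append(state()['ft_force'][2])
print(np.round(F,1),np.mean(F),state()['ee_pos'])
for f in('sc0','sc5'):
    P,D,C=load(f.replace('sc0','scene0')); print(f,[(b[0].round(1),b[1],cloud(D,C,b[2]).mean(0).round(4)) for b in blobs(mask(P,6,14,150)) if 150<b[0][1]<280 and b[0][0]<310])
for f in('side0','si5'):
    P,D,C=load(f); print(f,[(b[0].round(1),b[1],cloud(D,C,b[2]).mean(0).round(4)) for b in blobs(mask(P,6,14,150)) if b[0][0]>360])
a=load('sc5')[0];b=load('si5')[0]
cv2.imwrite('pics/v5.png',np.hstack([cv2.resize(a[170:320,180:380],(400,300)),cv2.resize(b[170:320,290:490],(400,300))]))
E
```

```text
time: 16.85
ee_pos: [0.5312, -0.118, 0.08]
ee_rot: [0.0, 0.088, 0.996, -0.0]
ft_force: [-2.1, -0.7, 9.0]
opening: 0.197
grip_force: 60.7
[ 9.9  9.2  9.2 10.  10.1  9.4] 9.649099399849204 [ 0.53115836 -0.11794205  0.07997433]
sc0 [(array([287.4, 192.1]), np.int32(108), array([ 0.4504, -0.1002,  0.0791])), (array([259.6, 250.7]), np.int32(154), array([ 0.6213, -0.1316,  0.0795]))]
sc5 [(array([288.4, 191.3]), np.int32(24), array([ 0.4478, -0.0984,  0.0791])), (array([260.1, 250.9]), np.int32(154), array([ 0.6256, -0.1296,  0.0833]))]
side0 [(array([375.8, 208.5]), np.int32(142), array([ 0.6168, -0.1299,  0.0796])), (array([434.1, 249.9]), np.int32(158), array([ 0.4464, -0.0999,  0.0797]))]
si5 [(array([375. , 208.8]), np.int32(133), array([ 0.6129, -0.1222,  0.0845])), (array([434.3, 250.1]), np.int32(148), array([ 0.4428, -0.0948,  0.0842]))]
```

View pics/v5.png

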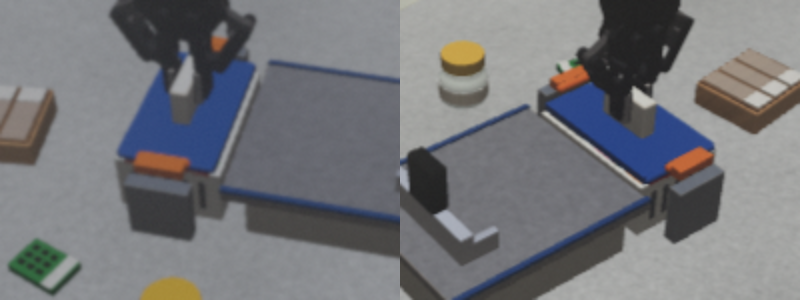

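Both orange catches are back at their starting pixels, (260,251) in the scene and (434,250) in the side view, with the cover's ends beneath them. The cover's underside is about 2.3 mm above the rim and the push averages 9.6 N. The scraper, tray and pot in these crops look undisturbed; the jar is outside them, and nothing passed low over it. I'm handing in.

```bash
python3 -c "
from cell import *
print(finish_job())"
```

```text
the job is handed in; nothing more can be done
None
```

The job is handed in: all four cassettes are in the basket, the scraper stands on the board clear of it, and both catches are over the cover, which is still being pressed down with about 10 N; no verdict came back.

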